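Nip the die and start the pellet press

TASK

Get the pellet press going on the die that stands in it: wind the handwheel clockwise until the screw bears firmly on the die, and swing the release valve lever from open fully round to shut. Only when both are done, turn the pump switch from off to on. Do not shift the die, and leave the jar, the mortar and the spare die on the bench where they are.

Things in the scene. Friction and masses are not known exactly. Their poses are not given: they have to be found in the camera images.
- press: Laboratory pellet press, fixed to the bench. White cabinet 260 x 440 mm (x, y), its steel deck 85 mm high; a two-column frame stands on the left half (+y), the controls on the right half of the deck. Origin: centre of the underside; x to the back (away from the robot), y left, z up. Grey crosshead over (0, 115 mm), 62 x 176 mm, height 188 to 222 mm, column nuts to 235; clear side guards below it.
- nip_screw: Vertical screw through the crosshead, ending in a flat steel foot 40 mm in diameter. Origin: centre of the foot's underside, on the frame's axis at (0, 115 mm) of the press. It only moves up and down, driven by the handwheel: 8 mm down per clockwise turn. It starts 6 to 14 mm above the die and bears on it when its origin is 55 mm above the die's origin.
- handwheel (a joint): Angle of the black handwheel on the screw, rad: 0 = screw fully up, grows clockwise seen from above as screw and wheel go down together (8 mm per 6.283 rad); starts at 1.5 to 7.6. Wheel 120 mm in diameter, vertical axis, light drag (about 1.5 N at the crank), stays where left. The foot meets the die at 12.57; from there it gets firm (4 N at the crank) and stops dead at about 13.0. Then leave it.
- wheel_hub (a point): Top centre of the handwheel's hub, on its vertical axis; 96 mm above the foot's underside.
- crank_mid (a point): A point on the axis of the crank grip: an upright round black handle 20 mm in diameter, 45 mm tall (26 mm below this point, 19 mm above), free to revolve on its pin, standing on the wheel's rim 48 mm from the wheel's axis. At wheel angle q it lies from the axis in the direction -q about z, from the press's x axis. The rim's top is 29 mm below this point.
- release_lever (a joint): Angle of the release valve lever about its vertical axis, rad: 0 = open (lever points to the press's right, -y), 1.571 = shut (points to the front, -x); grows clockwise seen from above. Starts open. A spring catch draws it to the nearer end and holds it there; leaving an end takes up to 4 N at the grip.
- lever_grip (a point): Middle of the upright round black grip (20 mm in diameter, 32 mm tall) at the end of the release valve's lever, 70 mm from its pivot. The steel lever bar, 12 mm wide, has its top 18 mm below this point; the point is 46 mm above the deck.
- lever_pivot (a point): On the axis of the release valve, at the height of lever_grip.
- pump_switch (a joint): Angle of the rotary pump switch about its vertical axis, rad: 0 = off (bar handle along the press's y axis, its white line to +y), 1.047 = on (60 degrees clockwise seen from above, a stop). Starts off. A spring catch draws it to the nearer end and holds it there; it takes up to 0.14 N m to turn.
- switch_grip (a point): On the axis of the pump switch's black bar handle (60 mm long, 14 mm wide, 30 mm tall), on the right front of the deck: 9 mm below the handle's top, 45 mm above the deck. A round boss below the bar, 46 mm wide, has its top 23 mm below this point. A low round pressure gauge lies behind the switch.
- die: Loaded steel pressing die, 55 mm tall, loose, standing on the ram below the screw: a 48 mm base, a 42 mm body and an 18 mm plunger on top. Origin: centre of its underside. Mass about 0.5 kg.
- jar: White screw-cap jar, 60 mm in diameter, 85 mm tall, loose on the bench beside the press. Origin: centre of its underside.
- mortar: Stone mortar bowl, 84 mm in diameter, 34 mm tall, loose on the bench beside the press. Origin: centre of its underside.
- spare_die: Spare steel die, 60 mm in diameter, 58 mm tall, loose on the bench beside the press. Origin: centre of its underside.
Things that resemble listed ones, but are neither listed nor needed, are in the scene too. What is shaped like the die but turquoise or yellow is not meant.

How it is judged:
By the outcome, as a careful person would: the job done as asked, in the order asked, and still so for the second after the job is handed in, with the robot touching nothing.
It also fails if it takes over 61 s, if anything falls off the work surface, if the arm or the gripper's body presses on something with over 40 N, if the wrist force passes 120 N, or if a joint passes its speed limit or range.

ROBOT

A 6-joint arm with a two-finger parallel gripper is mounted at the origin on the work surface. World frame = base frame: x ahead of the robot, y to its left, z up, the work surface at z = 0. Lengths are in m, angles in rad, forces in N, time in s.
With the tool pointing down it reaches from about 0.425 to 0.95 m from the base axis. Payload 14.7 kg.
Tool frame: the origin (TCP) lies between the finger pads; the fingertips stand 17 mm ahead of it and the grasp point (between the pads) lies 2 mm behind it; z points along the fingers, y is the line along which they close (so a half turn about z gives the same grasp; the last joint's range is limited). The gripper opens to 85 mm and grips with 20 to 120 N. Pads are 22 mm wide; open, the fingers measure 114 mm over their backs; the gripper's body (76 mm by 85 mm) begins 54 mm behind the grasp point. The pads swing forward as they close: fully open they stand 13 mm farther back than shut.
Start: joints at [1.06, 0.48, 1.596, -0, 1.065, -0.047], TCP at [0.291, 0.581, 0.248] pointing down, gripper open.
Joint ranges: [-2.75, 2.75], [-0.82, 2.05], [0.23, 2.67], [-1.56, 4.7], [0.09, 2.69], [-2.92, 2.92]. Speed limits (rad/s): [1.89, 1.89, 2.39, 3.01, 3.01, 3.01].

INTERFACE

Orientations are given as a 3x3 rotation matrix whose columns are the frame's x, y, z axes.
In Python, from plant import sensors, optics, arm gives the robot as it stands.
- The arm moves only by the tool step_arm, never from a script. Its argument "deltas" is a list of rows, each a list of 4 numbers: the shift along the tool's x, y, z in cm, then the turn about the tool's z in degrees. A call has 1 to 12 rows; each row shifts and turns the commanded pose from where the row before left it, along the tool's axes as they then stand; what a row does not reach is not made up. A row lasts 1/12 s, in which the tool goes at most 41.7 mm and 7.16 degrees, less where a joint would pass 70% of its speed; a pose out of reach is approached as far as the arm can. A call is refused whole if a number of a shift passes 4.17 or a number of a turn 7.16, either way. A call with a gripper value outside its range is refused whole. "gripper" is the gripper's target within -1 to 1 (shut at 1, half-way at 0, fully open at -1), set as the call begins (left out, the last holds). The fingers move at their own pace and stop on an object; "newtons" is the grip in N (left out, the last holds). Time passes only in rows, so rows that do not move let the fingers close. It gives the time, the measured TCP pose, the force, the opening and the grip force at its end, in the units of the state.
- sensors.state(): the state, without advancing time (a new reading comes with each control period).
- optics.camera(name): name is "scene" or "top" or "wrist"; returns a dict with "frame" (384x512x3 uint8, red, green, blue), "camera_matrix" (3x3 intrinsics, pixels), "rvec" (rotation vector, rad) and "tvec" (3), from world to camera coordinates, as OpenCV has them. Camera axes: x right, y down, z forward; pixel columns grow to the right and rows downward; lengths in m; the calibration is good to about 2 mm. A picture is of the moment at which its call begins. There is no depth.
- arm.sign_off(): hands the job in; it is judged then, once.
The state is a dict: "time": time; "q": joint angles; "qvel": joint speeds; "joint_efforts": joint torques, N m; "eef_pos": TCP position; "tcp_rot": TCP orientation; "ft_force": force on the tool from outside, world axes, zero at the start; "ft_torque": the same for the moment, N m; "grip_width": opening from 0.0 (shut) to 1.0 (fully open); "grip_force": force on a finger pad.
Only numpy, scipy, OpenCV 4.12 (cv2) and the standard library are available. Lean on these libraries where they do the work, as an engineer would, in place of code of your own. Each camera call takes 0.05 s, during which the arm holds its last target. There are 200 camera calls.

## Working session

There is one attempt and no reset: what is moved stays moved. The work goes in short steps, Python scripts to look and compute and a tool call to move; the robot and the scene stay as the last step left them, time stands still between calls to the robot, and variables do not carry over. Pictures are saved under pics/ and viewed, at most 10 in all, crops included, and the job is handed in when it is done.

Besides the shell and the picture viewer there is one more tool, called after "Emit:" by a JSON object that holds its "fn" and its "kwargs". step_arm: Moves the arm, as the interface text tells. Its arguments: {"type":"object","properties":{"deltas":{"type":"array"},"gripper":{"type":"number"},"newtons":{"type":"number"}},"required":["deltas"]}

```bash
mkdir -p pics; cat > h.py <<'E'
import numpy as np, cv2
from plant import sensors, optics, arm
def cam(n):
    c=optics.camera(n); R=cv2.Rodrigues(np.array(c["rvec"],float))[0]; t=np.array(c["tvec"],float).ravel()
    return c["frame"],np.array(c["camera_matrix"]),R,t
def ray(K,R,t,u,v):
    d=R.T@np.linalg.solve(K,[u,v,1.]); return -R.T@t,d
def onz(K,R,t,u,v,z):
    o,d=ray(K,R,t,u,v); return o+d*(z-o[2])/d[2]
def proj(K,R,t,p):
    q=K@(R@np.array(p)+t); return q[:2]/q[2]
E
python3 - <<'E'
from h import *
for n in("scene","top"):
    f,K,R,t=cam(n); np.savez(f"{n}.npz",f=f,K=K,R=R,t=t)
    cv2.imwrite(f"pics/{n}0.png",cv2.resize(f[:,:,::-1],(800,600),interpolation=cv2.INTER_CUBIC)); print(n,-R.T@t)
s=sensors.state();print(s["time"],s["eef_pos"],s["tcp_rot"])
E
```

```text
scene [ 1.29649082 -0.16932662  0.93448845]
top [0.33014754 0.03150009 1.33841591]
0.1 [0.29057382 0.58104882 0.2477258 ] [[-8.94356928e-01  4.47353755e-01 -5.50789072e-04]
 [ 4.47354090e-01  8.94356422e-01 -9.53806715e-04]
 [ 6.59127277e-05 -1.09944139e-03 -9.99999393e-01]]
```

View pics/scene0.png

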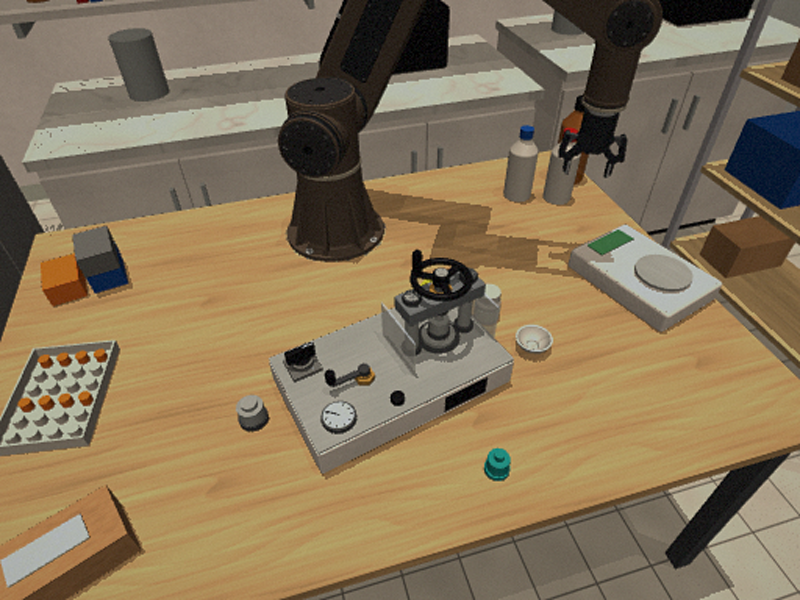

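View pics/top0.png

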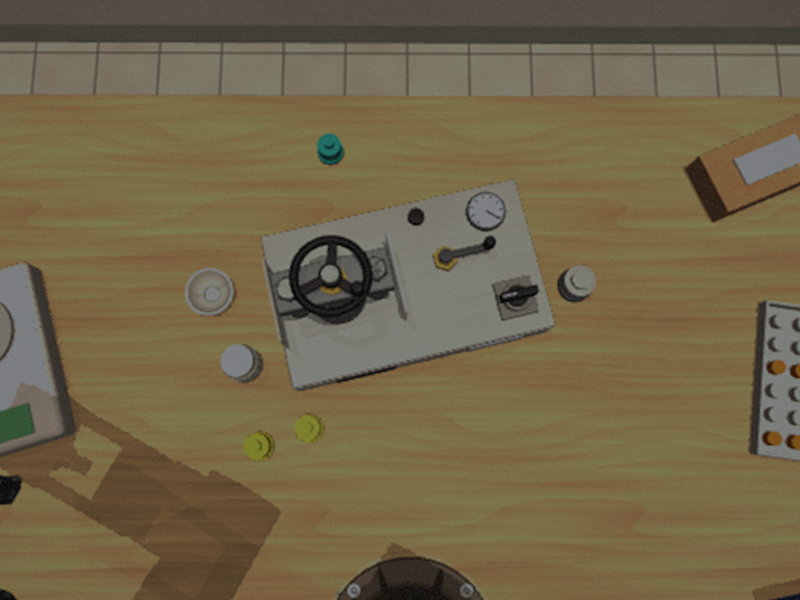

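The scene view shows the press with the wheel at about (440,278), the lever grip at (330,378) and the switch at (300,355). The top view (800x600) has the hub at (331,274), the crank at (357,289), the lever grip at (489,242), the pivot at (444,258) and the switch at (517,295). The deck corners are near (263,237), (515,181), (553,326) and (296,388).

```bash
cat > m.py <<'E'
from h import *
S=1.5625
D={n:np.load(n+".npz") for n in("scene","top")}
d=D["top"];f=d["f"];C=(d["K"],d["R"],d["t"]);T=D["scene"];CS=(T["K"],T["R"],T["t"])
hsv=cv2.cvtColor(f,cv2.COLOR_RGB2HSV)
m=((hsv[...,1]<70)&(hsv[...,2]>75)).astype(np.uint8)
x0,y0,x1,y1=[int(a/S) for a in(250,170,565,400)]
print(C[0][0,0],"deck hsv",hsv[int(350/S),int(340/S)],"side",hsv[int(378/S),int(340/S)],"wood",hsv[int(160/S),int(450/S)])
# edge lines: sat gradient samples along deck borders
def edge(a,b,inn,ch):
    a,b,inn=np.array(a)/S,np.array(b)/S,np.array(inn)/S; pts=[]
    n=np.array([-(b-a)[1],(b-a)[0]]);n/=np.linalg.norm(n)
    if n@(inn-a)<0:n=-n
    img=cv2.GaussianBlur(hsv[...,1],(3,3),0).astype(np.float32)
    for k in np.linspace(.1,.9,60):
        p=a+k*(b-a); s=np.arange(-5,5.01,.1)
        q=(p+s[:,None]*n).astype(np.float32)
        v=cv2.remap(img,q[None,:,0].copy(),q[None,:,1].copy(),cv2.INTER_LINEAR)[0]
        g=np.gradient(v); i=np.argmin(g); pts.append(p+s[i]*n)
    vx,vy,x,y=cv2.fitLine(np.array(pts,np.float32),cv2.DIST_HUBER,0,.01,.01).ravel(); return np.array([x,y]),np.array([vx,vy])
c=np.array([408,285])
L={'back':edge((263,237),(515,181),c,0),'right':edge((515,181),(553,326),c,0),'left':edge((263,237),(296,388),c,0)}
W={}
for k,(p,v) in L.items():
    A=onz(*C,*(p-40*v),.085)[:2];B=onz(*C,*(p+40*v),.085)[:2]; W[k]=(A,B); print(k,A,B,np.degrees(np.arctan2(*(B-A)[::-1])))
def X(l1,l2):
    (a,b),(c_,d_)=l1,l2; k=np.linalg.solve(np.c_[b-a,c_-d_],c_-a); return a+k[0]*(b-a)
BL,BR=X(W['back'],W['left']),X(W['back'],W['right']); print("BL",BL,"BR",BR,np.linalg.norm(BL-BR))
yv=(BL-BR)/np.linalg.norm(BL-BR); xv=np.array([yv[1],-yv[0]]); o=(BL+BR)/2-.13*xv; yaw=np.arctan2(xv[1],xv[0]); print("origin",o,"yaw",np.degrees(yaw)); print("axis",o+.115*yv)
np.savez("press.npz",o=o,xv=xv,yv=yv)
def tr(a,b):
    P=[np.c_[c[1],c[2]] for c in(C,CS)]
    X=cv2.triangulatePoints(C[0]@P[0],CS[0]@P[1],np.array(a,float)/S,np.array(b,float)/S); return (X[:3]/X[3]).ravel()
for n,z,(u,v) in(("grip",.147,(489,242)),("pivot",.11,(444,258)),("switch",.139,(517,295)),("gauge",.1,(486,211))):
    w=onz(*C,u/S,v/S,z)[:2];print(n,w,"press",(w-o)@xv,(w-o)@yv)
E
python3 m.py; python3 - <<'E'
import cv2,numpy as np
a=np.load("top.npz")["f"][140:215,160:355];b=np.load("scene.npz")["f"][155:275,170:330]
f=lambda i,s:cv2.resize(np.clip(i[:,:,::-1].astype(float)*1.5,0,255).astype(np.uint8),None,fx=s,fy=s,interpolation=cv2.INTER_CUBIC)
cv2.imwrite("pics/top_c.png",f(a,4));cv2.imwrite("pics/scene_c.png",f(b,5))
E
```

```text
498.8464770519791 deck hsv [ 43  15 123] side [ 19  33 124] wood [ 19 115 122]
back [0.68306039 0.13590756] [ 0.73211335 -0.06763218] -76.450135267326
right [ 0.73246947 -0.18275747] [ 0.52806054 -0.23162287] -166.55536032462453
left [0.62425842 0.24846327] [0.42523105 0.19310541] -164.4565181757766
BL [0.6539446  0.25672025] BR [ 0.75836648 -0.1765666 ] 0.445692072640952
origin [0.57977391 0.00961892] yaw 13.549864732673994
axis [0.55283039 0.12141806]
grip [ 0.63201317 -0.12400644] press 0.019477962637597657 -0.14214529932645686
pivot [ 0.61453989 -0.05537839] press 0.018569996126629615 -0.07133357871343673
switch [ 0.54867067 -0.16699506] press -0.07161668569283017 -0.16441095038913903
gauge [ 0.69664306 -0.12637394] press 0.0817542821560266 -0.15958914621745046
```

View pics/top_c.png

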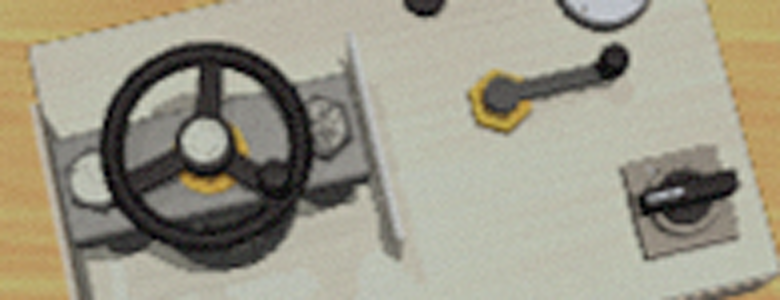

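View pics/scene_c.png

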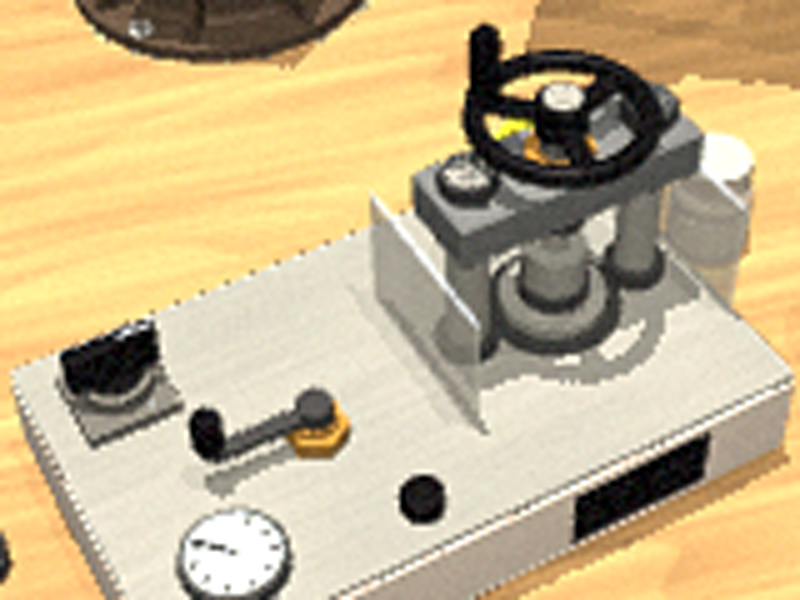

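In the top crop, the hub is at (206,142), the crank top at (272,176), the lever grip at (614,57) and the switch bar runs from (641,202) to (737,181). In the scene crop, the hub top is at (563,97), the crank top at (484,34) and the lever grip top at (207,414). I'll triangulate these.

```bash
cat > m2.py <<'E'
import io,contextlib
with contextlib.redirect_stdout(io.StringIO()):
    from m import *
y=np.radians(13.5);xv=np.array([np.cos(y),np.sin(y)]);yv=np.array([-xv[1],xv[0]])
o=BR-.13*xv+.22*yv; np.savez("press.npz",o=o,xv=xv,yv=yv); print("o",o,"axis",o+.115*yv)
t=lambda a,b:tr((a[0]/4*S+160*S,a[1]/4*S+140*S),(b[0]/5*S+170*S,b[1]/5*S+155*S))
P={"hub":t((206,142),(563,97)),"crank":t((272,176),(484,34)),"grip":t((614,57),(207,414)),"swA":t((641,202),(157,325)),"swB":t((737,181),(62,358))}
for k,p in P.items(): print(k,p.round(4),"press",((p[:2]-o)@xv).round(4),((p[:2]-o)@yv).round(4),"reproj err",(proj(*C,p)*1).round(1))
h,c=P["hub"],P["crank"]; dd=c-h; a=np.arctan2(dd[1],dd[0]); print("r",np.hypot(*dd[:2]),"q",(-(a-y))%(2*np.pi))
E
python3 m2.py
```

```text
o [0.58060041 0.00700688] axis [0.5537542  0.11882942]
hub [0.556  0.1173 0.262 ] press 0.0018 0.113 reproj err [210.8 175.3]
crank [0.5296 0.0782 0.2989] press -0.033 0.0811 reproj err [227.7 183.9]
grip [ 0.6347 -0.1244  0.1438] press 0.0219 -0.1404 reproj err [312.9 154.2]
swA [ 0.5458 -0.1403  0.1323] press -0.0682 -0.1352 reproj err [319.6 190.4]
swB [ 0.5585 -0.1999  0.1347] press -0.0698 -0.196 reproj err [343.8 185.2]
r 0.04720450862474621 q 2.3993301471259487
```

Emit:
{"fn": "step_arm", "kwargs": {"deltas": [[0,0,-3,-6.65],[0,0,-3,-6.65],[0,0,-3,-6.65],[0,0,-2.5,-6.65],[-1.5,-3,0,0],[-1.5,-3.1,0,0],[-1.5,-3.1,0,0],[-1.5,-3.1,0,0],[-1.5,-3.1,0,0],[-1.5,-3.1,0,0],[-1.5,-3.1,0,0],[-1.5,-3.1,0,0]], "gripper": 0, "newtons": 30}}

```text
time: 1.1
eef_pos: [0.4111, 0.3327, 0.3631]
tcp_rot: [[-1.0, -0.001, -0.0], [-0.001, 1.0, -0.0], [0.0, -0.0, -1.0]]
ft_force: [1.2, 0.0, 0.2]
grip_width: 0.5
grip_force: 0.0
```

Emit:
{"fn": "step_arm", "kwargs": {"deltas": [[-1.5,-3.1,0,0],[-1.5,-3.1,0,0],[-1.5,-3.1,0,0],[-1.5,-3.1,0,0],[-1.5,-3.1,0,0],[-1.5,-3.1,0,0],[-1.5,-3.1,0,0],[-1.5,-3.1,0,0],[0,0,0,0],[0,0,0,0]]}}

```text
time: 1.93
eef_pos: [0.5314, 0.0848, 0.3629]
tcp_rot: [[-1.0, 0.002, -0.001], [0.002, 1.0, -0.0], [0.001, -0.0, -1.0]]
ft_force: [-0.6, 0.8, 0.9]
grip_width: 0.498
grip_force: 0.0
```

```bash
python3 - <<'E'
from h import *
f,K,R,t=cam("wrist"); np.savez("w1.npz",f=f,K=K,R=R,t=t); print(-R.T@t)
cv2.imwrite("pics/w1.png",np.clip(f[:,:,::-1]*1.5,0,255).astype(np.uint8))
for n,p in(("crank top exp",(.5296,.0782,.299)),("hub exp",(.555,.118,.262))): print(n,proj(K,R,t,p))
E
```

```text
[0.46322369 0.08571998 0.48798047]
crank top exp [247.56762491 209.64333039]
hub exp [298.83070519 224.06635504]
```

View pics/w1.png

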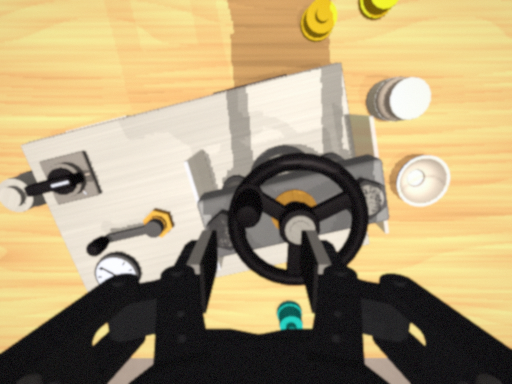

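The wrist view has the crank top near (247,206) and the hub at (299,226). The predictions were (247.6,209.6) and (299,224), so they agree to about 2 mm. I'll descend now.

Emit:
{"fn": "step_arm", "kwargs": {"deltas": [[0.2,-0.68,1,0],[0,0,2,0],[0,0,2,0],[0,0,2,0],[0,0,0.9,0],[0,0,0,0],[0,0,0,0]]}}

```text
time: 2.57
eef_pos: [0.5287, 0.0801, 0.2843]
tcp_rot: [[-1.0, -0.001, -0.001], [-0.001, 1.0, -0.0], [0.001, -0.0, -1.0]]
ft_force: [0.5, -0.3, 0.4]
grip_width: 0.5
grip_force: 0.0
```

Emit:
{"fn": "step_arm", "kwargs": {"deltas": [[0,0,0,0],[0,0,0,0],[0,0,0,0],[0,0,0,0],[0,0,0,0],[0,0,0,0]], "gripper": 1, "newtons": 30}}

```text
time: 3.07
eef_pos: [0.5296, 0.0797, 0.2854]
tcp_rot: [[-1.0, -0.0, 0.002], [-0.0, 1.0, 0.0], [-0.002, 0.0, -1.0]]
ft_force: [-0.5, -0.2, 7.5]
grip_width: 0.22
grip_force: 30.2
```

```bash
cat > wind.py <<'E'
import numpy as np,sys
# world-frame circle steps -> tool rows (tool x=-X, y=Y, z=-Z); argv: q0 dq n
q0,dq,n=float(sys.argv[1]),float(sys.argv[2]),int(sys.argv[3]); y=np.radians(13.5)
q=q0+dq*np.arange(n+1); a=y-q; p=4.8*np.c_[np.cos(a),np.sin(a)]; d=np.diff(p,axis=0)
R=np.round(np.c_[-d[:,0],d[:,1],np.full(n,dq*.8/(2*np.pi))],2)
for i in range(0,n,12): print([[*map(float,r),0] for r in R[i:i+12]])
E
python3 wind.py 2.4 0.3 32; python3 -c "
from h import *
s=sensors.state();print(s['eef_pos'],s['ft_force'])"
```

```text
[[1.06, 0.97, 0.04, 0], [0.72, 1.24, 0.04, 0], [0.32, 1.4, 0.04, 0], [-0.1, 1.43, 0.04, 0], [-0.52, 1.34, 0.04, 0], [-0.89, 1.12, 0.04, 0], [-1.19, 0.81, 0.04, 0], [-1.37, 0.42, 0.04, 0], [-1.43, -0.0, 0.04, 0], [-1.37, -0.43, 0.04, 0], [-1.18, -0.81, 0.04, 0], [-0.89, -1.13, 0.04, 0]]
[[-0.52, -1.34, 0.04, 0], [-0.1, -1.43, 0.04, 0], [0.33, -1.4, 0.04, 0], [0.73, -1.24, 0.04, 0], [1.06, -0.97, 0.04, 0], [1.3, -0.61, 0.04, 0], [1.42, -0.2, 0.04, 0], [1.42, 0.23, 0.04, 0], [1.29, 0.64, 0.04, 0], [1.04, 0.99, 0.04, 0], [0.7, 1.25, 0.04, 0], [0.3, 1.4, 0.04, 0]]
[[-0.13, 1.43, 0.04, 0], [-0.54, 1.33, 0.04, 0], [-0.91, 1.11, 0.04, 0], [-1.2, 0.79, 0.04, 0], [-1.38, 0.4, 0.04, 0], [-1.43, -0.03, 0.04, 0], [-1.36, -0.45, 0.04, 0], [-1.17, -0.83, 0.04, 0]]
[0.52956197 0.07973487 0.28544388] [-0.5147015  -0.24199481  7.49005069]
```

Emit:
{"fn": "step_arm", "kwargs": {"deltas": [[1.06,0.97,0.04,0],[0.72,1.24,0.04,0],[0.32,1.4,0.04,0],[-0.1,1.43,0.04,0],[-0.52,1.34,0.04,0],[-0.89,1.12,0.04,0]]}}

```text
time: 3.57
eef_pos: [0.5261, 0.1542, 0.2834]
tcp_rot: [[-1.0, -0.001, 0.007], [-0.001, 1.0, -0.002], [-0.007, -0.002, -1.0]]
ft_force: [21.3, -24.6, -1.6]
grip_width: 0.226
grip_force: 31.5
```

```bash
cat > q.py <<'E'
from h import *
s=sensors.state();p=s['eef_pos'];d=np.array(p[:2])-[.555,.118]
print(s['time'],np.round(p,4),np.round(s['ft_force'],1),s['grip_width'],"r",np.hypot(*d),"q",(np.radians(13.5)-np.arctan2(d[1],d[0]))%(2*np.pi))
E
python3 q.py
```

```text
3.5667 [0.5261 0.1542 0.2834] [ 21.3 -24.6  -1.6] 0.22634410058027635 r 0.04633682758566808 q 4.275214974279894
```

Emit:
{"fn": "step_arm", "kwargs": {"deltas": [[-0.2,-0.2,0,0],[0,0,0,0]]}}

```text
time: 3.73
eef_pos: [0.5268, 0.1536, 0.2833]
tcp_rot: [[-1.0, -0.001, 0.003], [-0.001, 1.0, 0.001], [-0.003, 0.001, -1.0]]
ft_force: [1.8, 0.4, 8.7]
grip_width: 0.223
grip_force: 32.0
```

```bash
python3 q.py; python3 wind.py 4.23 0.3 12
```

```text
3.7333 [0.5268 0.1536 0.2833] [1.8 0.4 8.7] 0.22292451270486605 r 0.045462334958683126 q 4.277953520044715
[[-1.21, 0.77, 0.04, 0], [-1.38, 0.38, 0.04, 0], [-1.43, -0.05, 0.04, 0], [-1.36, -0.47, 0.04, 0], [-1.16, -0.85, 0.04, 0], [-0.86, -1.15, 0.04, 0], [-0.48, -1.35, 0.04, 0], [-0.06, -1.43, 0.04, 0], [0.37, -1.39, 0.04, 0], [0.76, -1.21, 0.04, 0], [1.09, -0.93, 0.04, 0], [1.32, -0.57, 0.04, 0]]
```

Emit:
{"fn": "step_arm", "kwargs": {"deltas": [[-1.21,0.77,0.04,0],[-1.38,0.38,0.04,0],[-1.43,-0.05,0.04,0],[-1.36,-0.47,0.04,0],[-1.16,-0.85,0.04,0],[-0.86,-1.15,0.04,0],[0,0,0,0]]}}

```text
time: 4.32
eef_pos: [0.6021, 0.1379, 0.281]
tcp_rot: [[-1.0, 0.0, 0.005], [0.0, 1.0, 0.0], [-0.005, 0.0, -1.0]]
ft_force: [8.3, 1.5, 5.8]
grip_width: 0.221
grip_force: 31.7
```

```bash
python3 q.py
```

```text
4.3167 [0.6021 0.1379 0.281 ] [8.3 1.5 5.8] 0.2205459480172105 r 0.05113339407538495 q 6.1180847083031535
```

```bash
sed -i 's/\[.555,.118\]/[.5586,.1178]/' q.py; python3 wind.py 6.07 0.3 21
```

```text
[[-0.42, -1.37, 0.04, 0], [0.0, -1.43, 0.04, 0], [0.43, -1.37, 0.04, 0], [0.81, -1.18, 0.04, 0], [1.12, -0.89, 0.04, 0], [1.34, -0.52, 0.04, 0], [1.43, -0.1, 0.04, 0], [1.4, 0.33, 0.04, 0], [1.24, 0.73, 0.04, 0], [0.97, 1.06, 0.04, 0], [0.61, 1.3, 0.04, 0], [0.2, 1.42, 0.04, 0]]
[[-0.23, 1.42, 0.04, 0], [-0.64, 1.29, 0.04, 0], [-0.99, 1.04, 0.04, 0], [-1.25, 0.7, 0.04, 0], [-1.4, 0.3, 0.04, 0], [-1.43, -0.13, 0.04, 0], [-1.33, -0.54, 0.04, 0], [-1.11, -0.91, 0.04, 0], [-0.79, -1.2, 0.04, 0]]
```

Emit:
{"fn": "step_arm", "kwargs": {"deltas": [[-0.42,-1.37,0.04,0],[0.0,-1.43,0.04,0],[0.43,-1.37,0.04,0],[0.81,-1.18,0.04,0],[1.12,-0.89,0.04,0],[1.34,-0.52,0.04,0],[0,0,0,0]]}}

```text
time: 4.9
eef_pos: [0.5652, 0.0703, 0.2786]
tcp_rot: [[-1.0, 0.0, 0.001], [0.0, 1.0, -0.0], [-0.001, -0.0, -1.0]]
ft_force: [-0.3, -6.3, 6.2]
grip_width: 0.222
grip_force: 31.8
```

```bash
python3 q.py
```

```text
4.9 [0.5652 0.0703 0.2786] [-0.3 -6.3  6.2] 0.2222318529104501 r 0.047932293718437914 q 1.668492772566002
```

Emit:
{"fn": "step_arm", "kwargs": {"deltas": [[1.43,-0.1,0.04,0],[1.4,0.33,0.04,0],[1.24,0.73,0.04,0],[0.97,1.06,0.04,0],[0.61,1.3,0.04,0],[0.2,1.42,0.04,0],[-0.23,1.42,0.04,0],[-0.64,1.29,0.04,0],[-0.99,1.04,0.04,0],[0,0,0,0]]}}

```text
time: 5.73
eef_pos: [0.5303, 0.1569, 0.2751]
tcp_rot: [[-1.0, -0.002, 0.007], [-0.002, 1.0, -0.001], [-0.007, -0.001, -1.0]]
ft_force: [8.2, -9.1, 11.0]
grip_width: 0.22
grip_force: 32.6
```

```bash
python3 q.py
```

```text
5.7333 [0.5303 0.1569 0.2751] [ 8.2 -9.1 11. ] 0.22046428443319036 r 0.048299180728037745 q 4.321612952873723
```

```bash
python3 wind.py 10.6 0.3 6; python3 wind.py 12.4 0.1 8
```

```text
[[-1.27, 0.66, 0.04, 0], [-1.41, 0.26, 0.04, 0], [-1.42, -0.17, 0.04, 0], [-1.31, -0.58, 0.04, 0], [-1.08, -0.94, 0.04, 0], [-0.75, -1.22, 0.04, 0]]
[[-0.17, -0.45, 0.01, 0], [-0.12, -0.46, 0.01, 0], [-0.07, -0.47, 0.01, 0], [-0.02, -0.48, 0.01, 0], [0.02, -0.48, 0.01, 0], [0.07, -0.47, 0.01, 0], [0.12, -0.47, 0.01, 0], [0.16, -0.45, 0.01, 0]]
```

Emit:
{"fn": "step_arm", "kwargs": {"deltas": [[-1.27,0.66,0.04,0],[-1.41,0.26,0.04,0],[-1.42,-0.17,0.04,0],[-1.31,-0.58,0.04,0],[-1.08,-0.94,0.04,0],[-0.75,-1.22,0.04,0],[0,0,0,0]]}}

```text
time: 6.32
eef_pos: [0.6028, 0.1356, 0.273]
tcp_rot: [[-1.0, 0.0, 0.007], [0.0, 1.0, 0.001], [-0.007, 0.001, -1.0]]
ft_force: [12.9, 2.8, 3.2]
grip_width: 0.223
grip_force: 31.8
```

```bash
python3 q.py
```

```text
6.3167 [0.6028 0.1356 0.273 ] [12.9  2.8  3.2] 0.22324870871867097 r 0.047698901719857675 q 6.136038826728005
```

Emit:
{"fn": "step_arm", "kwargs": {"deltas": [[-0.27,-0.45,0.01,0],[-0.12,-0.46,0.01,0],[-0.07,-0.47,0.01,0],[0,0,0,0]]}}

```text
time: 6.65
eef_pos: [0.6062, 0.1224, 0.2727]
tcp_rot: [[-1.0, 0.0, 0.006], [0.0, 1.0, 0.001], [-0.006, 0.001, -1.0]]
ft_force: [11.6, 0.6, 3.6]
grip_width: 0.219
grip_force: 31.8
```

```bash
python3 q.py
```

```text
6.65 [0.6062 0.1224 0.2727] [11.6  0.6  3.6] 0.21914911371637766 r 0.04780319280677554 q 0.13990597995104231
```

Emit:
{"fn": "step_arm", "kwargs": {"deltas": [[-0.02,-0.48,0.01,0],[0,0,0,0]]}}

```text
time: 6.82
eef_pos: [0.6064, 0.1177, 0.2725]
tcp_rot: [[-1.0, -0.0, 0.007], [-0.0, 1.0, 0.001], [-0.007, 0.001, -1.0]]
ft_force: [11.3, 0.8, 3.5]
grip_width: 0.217
grip_force: 31.7
```

```bash
python3 q.py
```

```text
6.8167 [0.6064 0.1177 0.2725] [11.3  0.8  3.5] 0.217315779524322 r 0.04780085379399933 q 0.23730073783704714
```

Emit:
{"fn": "step_arm", "kwargs": {"deltas": [[-0.02,-0.48,0.01,0],[0,0,0,0]]}}

```text
time: 6.98
eef_pos: [0.6062, 0.113, 0.2724]
tcp_rot: [[-1.0, -0.0, 0.006], [-0.0, 1.0, 0.001], [-0.006, 0.001, -1.0]]
ft_force: [9.2, 0.4, 4.6]
grip_width: 0.219
grip_force: 31.8
```

Emit:
{"fn": "step_arm", "kwargs": {"deltas": [[0.04,-0.47,0.01,0],[0,0,0,0]]}}

```text
time: 7.15
eef_pos: [0.6056, 0.1083, 0.2723]
tcp_rot: [[-1.0, -0.0, 0.005], [-0.0, 1.0, 0.001], [-0.005, 0.001, -1.0]]
ft_force: [9.0, 0.8, 4.9]
grip_width: 0.224
grip_force: 31.9
```

```bash
python3 q.py
```

```text
7.15 [0.6056 0.1083 0.2723] [9.  0.8 4.9] 0.223651412030068 r 0.04793863155041322 q 0.43537949755652294
```

Emit:
{"fn": "step_arm", "kwargs": {"deltas": [[0.1,-0.46,0.01,0],[0,0,0,0]]}}

```text
time: 7.32
eef_pos: [0.605, 0.1059, 0.2724]
tcp_rot: [[-1.0, 0.0, 0.007], [0.0, 1.0, 0.005], [-0.007, 0.005, -1.0]]
ft_force: [9.6, 17.8, 4.6]
grip_width: 0.226
grip_force: 32.5
```

```bash
python3 q.py
```

```text
7.3167 [0.605  0.1059 0.2724] [ 9.6 17.8  4.6] 0.2264353950540307 r 0.047871957562712335 q 0.485897098488414
```

Emit:
{"fn": "step_arm", "kwargs": {"deltas": [[0.14,-0.45,0.01,0],[0,0,0,0]]}}

```text
time: 7.48
eef_pos: [0.6037, 0.105, 0.2725]
tcp_rot: [[-1.0, 0.001, 0.007], [0.001, 1.0, 0.01], [-0.007, 0.01, -1.0]]
ft_force: [9.3, 45.8, 3.4]
grip_width: 0.219
grip_force: 34.4
```

```bash
python3 q.py
```

```text
7.4833 [0.6037 0.105  0.2725] [ 9.3 45.8  3.4] 0.21913332418625842 r 0.046843067135007736 q 0.5131382827621748
```

The wheel is at its dead stop, at about 13.05 rad. I'll relieve the push, release and rise.

Emit:
{"fn": "step_arm", "kwargs": {"deltas": [[-0.18,0.65,0,0],[0,0,0,0]]}}

```text
time: 7.65
eef_pos: [0.6043, 0.1077, 0.2723]
tcp_rot: [[-1.0, -0.001, 0.004], [-0.001, 1.0, 0.002], [-0.004, 0.002, -1.0]]
ft_force: [-0.3, 4.6, 14.1]
grip_width: 0.224
grip_force: 34.1
```

Emit:
{"fn": "step_arm", "kwargs": {"deltas": [[0,0,0,0],[0,0,0,0],[0,0,0,0],[0,0,0,0],[0,0,-0.5,0],[0,0,-2,0],[0,0,-3,0],[0,0,-3,0],[0,0,0,0],[0,0,0,0]], "gripper": 0}}

```text
time: 8.48
eef_pos: [0.6036, 0.1055, 0.3573]
tcp_rot: [[-1.0, -0.0, 0.003], [-0.0, 1.0, 0.0], [-0.003, 0.0, -1.0]]
ft_force: [-0.5, 0.6, -0.4]
grip_width: 0.498
grip_force: 0.0
```

```bash
python3 q.py; python3 - <<'E'
from h import *
f,K,R,t=cam("wrist"); np.savez("w2.npz",f=f,K=K,R=R,t=t)
cv2.imwrite("pics/w2.png",np.clip(cv2.resize(f[:,:,::-1],(800,600))*1.5,0,255).astype(np.uint8))
P=np.load("press.npz");o,xv,yv=P["o"],P["xv"],P["yv"]
for n,p in(("grip",(.6347,-.1244,.147)),("sw",(.552,-.170,.139)),("hub",(.5586,.1178,.249))): print(n,proj(K,R,t,p)*1.5625)
E
```

```text
8.4833 [0.6036 0.1055 0.3573] [-0.5  0.6 -0.4] 0.49841139304399007 r 0.046609985011457 q 0.5025171673755262
grip [ 94.71625696 302.65897849]
sw [ 16.72578689 188.24809492]
hub [427.61928006 213.80741528]
```

View pics/w2.png

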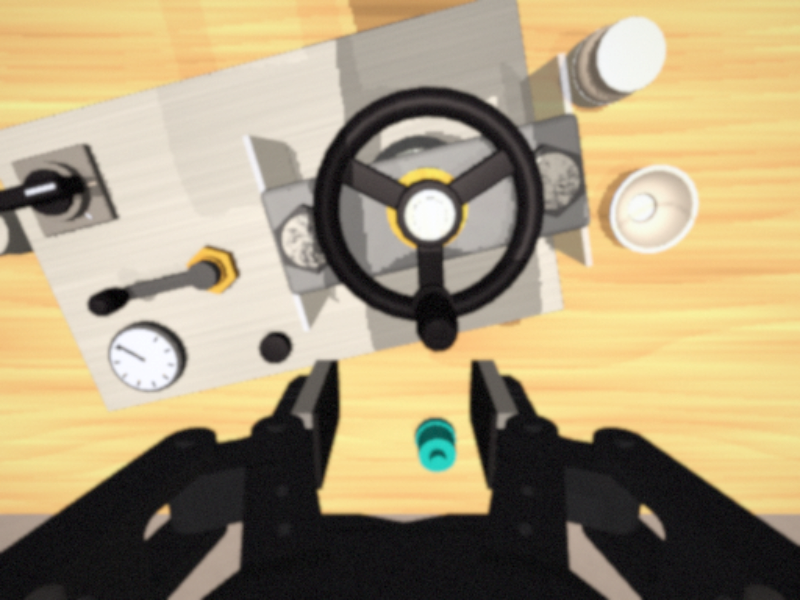

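The hub is at (431,212), about where predicted. The crank has wound to (437,330), the lever is open with its grip top near (100,301), and nothing has shifted. Next is the lever.

Emit:
{"fn": "step_arm", "kwargs": {"deltas": [[-0.5,-3.8,0,0],[-0.5,-3.8,0,0],[-0.5,-3.8,0,0],[-0.5,-3.9,0,0],[-0.5,-3.9,0,0],[-0.4,-3.8,0,0],[0,0,3,0],[0,0,3,0],[0,0,3,0],[0,0,3,0],[0,0,0,0],[0,0,0,0]]}}

```text
time: 9.53
eef_pos: [0.6305, -0.1241, 0.2335]
tcp_rot: [[-1.0, -0.0, -0.005], [-0.0, 1.0, 0.001], [0.005, 0.001, -1.0]]
ft_force: [-0.5, -0.6, 1.1]
grip_width: 0.501
grip_force: 0.0
```

```bash
python3 q.py; python3 - <<'E'
from h import *
f,K,R,t=cam("wrist"); np.savez("w3.npz",f=f,K=K,R=R,t=t)
cv2.imwrite("pics/w3.png",np.clip(cv2.resize(f[:,:,::-1],(800,600))*1.5,0,255).astype(np.uint8))
for n,p in(("grip",(.633,-.1245,.147)),("sw",(.552,-.170,.139)),("pivot",(.6166,-.0573,.12))): print(n,proj(K,R,t,p)*1.5625)
E
```

```text
9.5333 [ 0.6305 -0.1241  0.2335] [-0.5 -0.6  1.1] 0.5008075473917848 r 0.2523701874007957 q 1.5175105444998103
grip [401.50647024 320.79504984]
sw [299.31071545 142.20613911]
pivot [530.51000141 274.72455804]
```

View pics/w3.png

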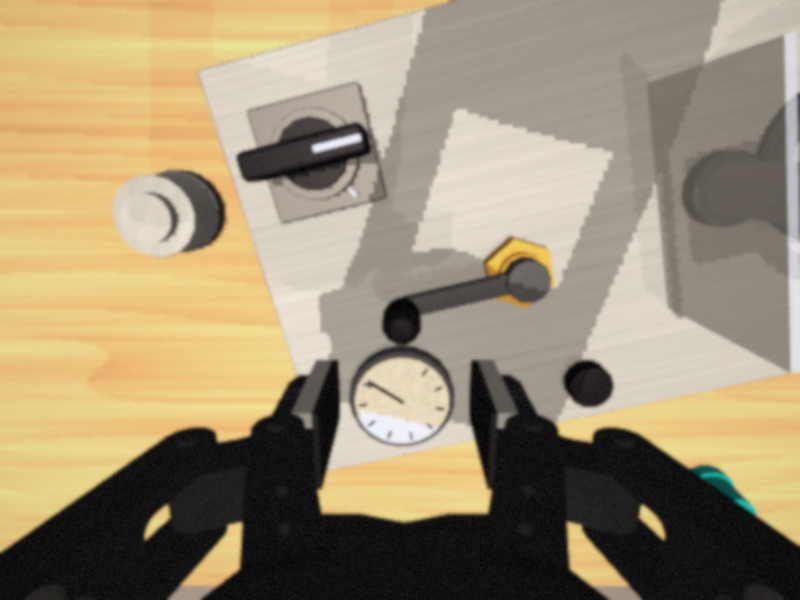

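The lever grip top is at (402,326) and the pivot cap at (528,280). The switch bar runs from (240,165) to (368,138). Both lever points lie about 2 mm farther in +x than predicted.

Emit:
{"fn": "step_arm", "kwargs": {"deltas": [[-0.35,0,2,0],[0,0,3,0],[0,0,3,0],[0,0,1.5,0],[0,0,0.3,0],[0,0,0,0],[0,0,0,0]]}}

```text
time: 10.17
eef_pos: [0.6367, -0.1246, 0.1395]
tcp_rot: [[-1.0, -0.001, 0.003], [-0.001, 1.0, -0.001], [-0.003, -0.001, -1.0]]
ft_force: [0.0, 0.4, -0.6]
grip_width: 0.503
grip_force: 0.0
```

Emit:
{"fn": "step_arm", "kwargs": {"deltas": [[0,0,0,0],[0,0,0,0],[0,0,0,0],[0,0,0,0],[0,0,0,0],[0,0,0,0]], "gripper": 1, "newtons": 25}}

```text
time: 10.67
eef_pos: [0.6365, -0.1254, 0.1393]
tcp_rot: [[-1.0, -0.001, 0.003], [-0.001, 1.0, -0.002], [-0.003, -0.002, -1.0]]
ft_force: [-0.5, -6.0, 8.2]
grip_width: 0.223
grip_force: 26.2
```

```bash
python3 q.py; cat > lev.py <<'E'
import numpy as np,sys
q0,dq,n=float(sys.argv[1]),float(sys.argv[2]),int(sys.argv[3]); y=np.radians(13.5)
a=y-np.pi/2-(q0+dq*np.arange(n+1)); p=7*np.c_[np.cos(a),np.sin(a)]; d=np.diff(p,axis=0)
print([[*map(float,r),0,0] for r in np.round(np.c_[-d[:,0],d[:,1]],2)])
E
python3 lev.py 0 .1571 10
```

```text
10.6667 [ 0.6365 -0.1254  0.1393] [-0.5 -6.   8.2] 0.2231044374935783 r 0.25538755385787654 q 1.4964327488850082
[[1.09, -0.17, 0, 0], [1.1, 0.0, 0, 0], [1.09, 0.17, 0, 0], [1.04, 0.34, 0, 0], [0.98, 0.5, 0, 0], [0.89, 0.65, 0, 0], [0.78, 0.78, 0, 0], [0.65, 0.89, 0, 0], [0.5, 0.98, 0, 0], [0.34, 1.04, 0, 0]]
```

Emit:
{"fn": "step_arm", "kwargs": {"deltas": [[1.09,-0.17,0,0],[1.1,0.0,0,0],[1.09,0.17,0,0],[1.04,0.34,0,0],[0.98,0.5,0,0],[0,0,0,0]]}}

```text
time: 11.17
eef_pos: [0.5808, -0.1187, 0.1393]
tcp_rot: [[-1.0, -0.001, 0.0], [-0.001, 1.0, -0.004], [-0.0, -0.004, -1.0]]
ft_force: [-14.1, -33.7, 13.7]
grip_width: 0.22
grip_force: 27.0
```

Emit:
{"fn": "step_arm", "kwargs": {"deltas": [[0.89,0.65,0,0],[0.78,0.78,0,0],[0,0,0,0]]}}

```text
time: 11.42
eef_pos: [0.5613, -0.1033, 0.1385]
tcp_rot: [[-1.0, -0.001, -0.006], [-0.001, 1.0, -0.002], [0.006, -0.002, -1.0]]
ft_force: [-32.4, -28.2, 24.0]
grip_width: 0.219
grip_force: 27.0
```

Emit:
{"fn": "step_arm", "kwargs": {"deltas": [[0.3,-0.25,0,0],[0,0,0,0]]}}

```text
time: 11.58
eef_pos: [0.562, -0.1048, 0.1385]
tcp_rot: [[-1.0, -0.0, 0.0], [-0.0, 1.0, -0.001], [-0.0, -0.001, -1.0]]
ft_force: [-10.9, -6.0, 14.4]
grip_width: 0.219
grip_force: 26.0
```

```bash
python3 - <<'E'
from h import *
from scipy.optimize import least_squares as L
s=sensors.state();p=s['eef_pos'][:2];print(p,s['ft_force'])
Q=np.array([[.6365,-.1254],[.5808,-.1187],[.5613,-.1033],p])
r=L(lambda c:np.hypot(*(Q-c).T)-.07,[.618,-.0575]);print(r.x,r.fun); d=p-r.x
print("q",np.radians(13.5-90)-np.arctan2(d[1],d[0]))
E
```

```text
[ 0.56195084 -0.10476333] [-10.91703515  -5.96266671  14.44955803]
[ 0.61513237 -0.05848213] [ 2.46544692e-04 -6.82585907e-04  4.68842261e-05  4.99823865e-04]
q 1.0902826500538212
```

Emit:
{"fn": "step_arm", "kwargs": {"deltas": [[0.6,0.7,0,0],[0.55,0.9,0,0],[0.35,1.0,0,0],[0.1,0.5,0,0],[0,0,0,0]]}}

```text
time: 12.0
eef_pos: [0.5462, -0.0737, 0.1382]
tcp_rot: [[-1.0, -0.002, -0.0], [-0.002, 1.0, -0.002], [0.0, -0.002, -1.0]]
ft_force: [-8.7, -9.0, 8.5]
grip_width: 0.219
grip_force: 28.7
```

```bash
cat > l.py <<'E'
from h import *
s=sensors.state();p=s['eef_pos'];d=p[:2]-np.array([.6151,-.0585]);print(np.round(p,4),np.round(s['ft_force'],1),np.hypot(*d),"q",np.radians(13.5-90)-np.arctan2(d[1],d[0]))
E
python3 l.py
```

```text
[ 0.5462 -0.0737  0.1382] [-8.7 -9.   8.5] 0.07059326065265552 q 1.5896351837845564
```

Emit:
{"fn": "step_arm", "kwargs": {"deltas": [[0,0,0,0],[0,0,0,0],[0,0,0,0],[0,0,0,0],[0,0,-1,0],[0,0,-3,0],[0,0,-3,0],[0,-3,-3,0],[0,-3,0,0],[0,0,0,0],[0,0,0,0]], "gripper": 0}}

```text
time: 12.92
eef_pos: [0.5469, -0.1338, 0.2379]
tcp_rot: [[-1.0, 0.002, 0.001], [0.002, 1.0, -0.0], [-0.001, -0.0, -1.0]]
ft_force: [-0.5, -0.3, -0.7]
grip_width: 0.495
grip_force: 0.0
```

```bash
python3 l.py; python3 - <<'E'
from h import *
f,K,R,t=cam("wrist"); np.savez("w4.npz",f=f,K=K,R=R,t=t)
cv2.imwrite("pics/w4.png",np.clip(cv2.resize(f[:,:,::-1],(800,600))*1.5,0,255).astype(np.uint8))
for n,p in(("grip shut",(.5465,-.0745,.147)),("sw",(.554,-.169,.139)),("pivot",(.6151,-.0585,.12))): print(n,proj(K,R,t,p)*1.5625)
E
```

```text
[ 0.5469 -0.1338  0.2379] [-0.5 -0.3 -0.7] 0.10160989649552085 q 0.9717999273761753
grip shut [525.55400149 311.19657917]
sw [332.80102952 320.77826284]
pivot [533.25831613 410.35204611]
```

View pics/w4.png

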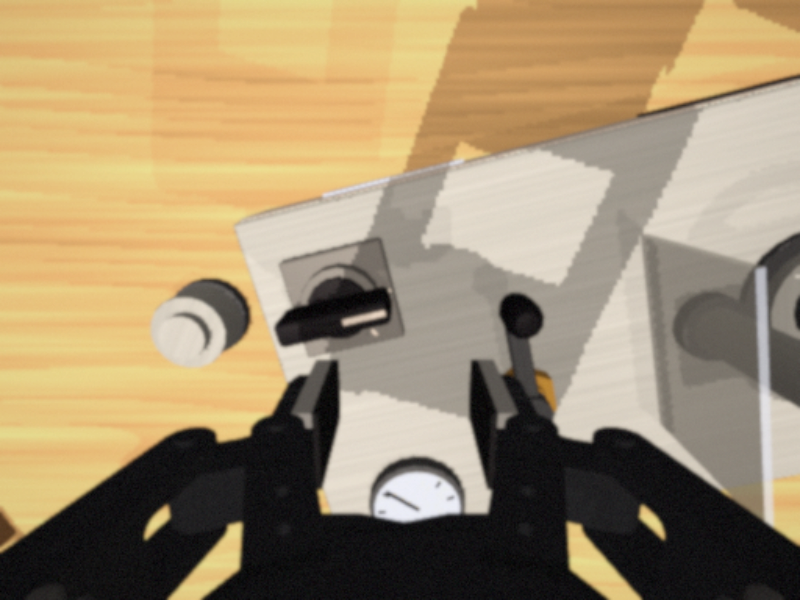

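The lever is shut with its grip at (522,318). The switch bar top centre is near (335,326). I'll align the gripper across the bar.

Emit:
{"fn": "step_arm", "kwargs": {"deltas": [[-0.76,-3.42,0,0],[0,0,0,6.95],[0,0,0,6.95],[0,0,0,6.95],[0,0,0,6.95],[0,0,0,6.95],[0,0,0,6.95],[0,0,0,6.95],[0,0,0,6.95],[0,0,0,6.95],[0,0,0,6.95],[0,0,0,6.95]]}}

```text
time: 13.97
eef_pos: [0.554, -0.1656, 0.2364]
tcp_rot: [[-0.23, 0.973, -0.001], [0.973, 0.23, 0.001], [0.001, -0.001, -1.0]]
ft_force: [-0.4, 1.1, 0.0]
grip_width: 0.499
grip_force: 0.0
```

Emit:
{"fn": "step_arm", "kwargs": {"deltas": [[0,0,3,0],[0,0,0,0],[0,0,0,0]]}}

```text
time: 14.22
eef_pos: [0.5532, -0.1656, 0.2057]
tcp_rot: [[-0.237, 0.972, -0.004], [0.972, 0.237, 0.001], [0.002, -0.003, -1.0]]
ft_force: [0.1, 0.1, 0.2]
grip_width: 0.499
grip_force: 0.0
```

```bash
python3 l.py; python3 - <<'E'
from h import *
s=sensors.state();print(np.round(s["q"],2),np.round(s["tcp_rot"],3))
f,K,R,t=cam("wrist"); np.savez("w5.npz",f=f,K=K,R=R,t=t)
p=s["eef_pos"];r=np.array(s["tcp_rot"]);i=cv2.resize(f[:,:,::-1],(800,600))
cv2.imwrite("pics/w5.png",np.clip(i*1.5,0,255).astype(np.uint8))
for k in(-.03,0,.03): print(k,proj(K,R,t,np.r_[p[:2],.139]+k*r[:,0])*1.5625)
E
```

```text
[ 0.5532 -0.1656  0.2057] [0.1 0.1 0.2] 0.12370782103628056 q 0.7599588433036044
[-0.34  0.43  1.81  0.    0.91 -0.58] [[-0.237  0.972 -0.004]
 [ 0.972  0.237  0.001]
 [ 0.002 -0.003 -1.   ]]
-0.03 [401.07089534 395.57942092]
0 [400.99534505 333.05988037]
0.03 [400.91342819 265.27186911]
```

View pics/w5.png

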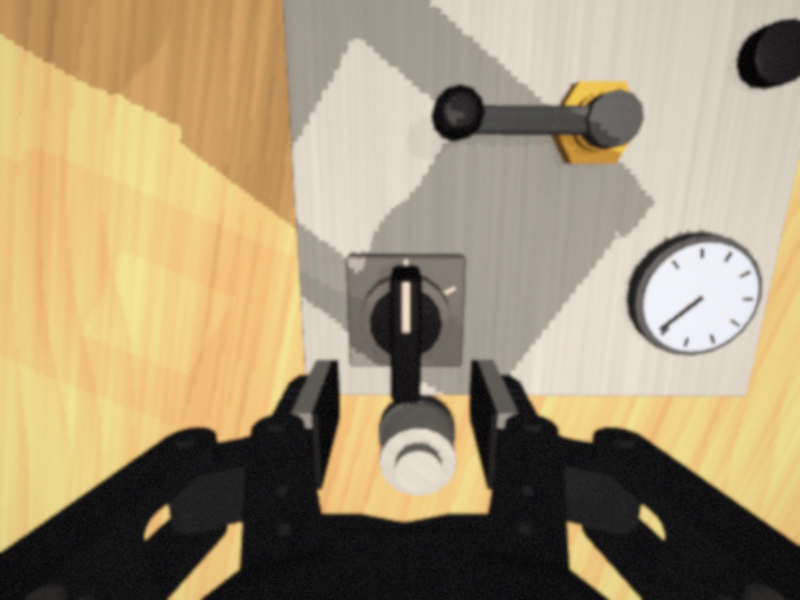

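The bar runs from (405,267) to (405,402), aligned and about 2 mm toward +tool y. The lever is shut, lying along the press's x axis.

Emit:
{"fn": "step_arm", "kwargs": {"deltas": [[-0.1,0.2,2.5,0],[0,0,3,0],[0,0,1.5,0],[0,0,0.4,0],[0,0,0,0],[0,0,0,0]]}}

```text
time: 14.77
eef_pos: [0.5572, -0.1674, 0.134]
tcp_rot: [[-0.235, 0.972, 0.001], [0.972, 0.235, -0.0], [-0.001, 0.001, -1.0]]
ft_force: [-0.2, 0.6, 0.6]
grip_width: 0.5
grip_force: 0.0
```

Emit:
{"fn": "step_arm", "kwargs": {"deltas": [[0,0,0,0],[0,0,0,0],[0,0,0,0],[0,0,0,0],[0,0,0,0],[0,0,0,0],[0,0,0,0]], "gripper": 1, "newtons": 50}}

```text
time: 15.35
eef_pos: [0.5546, -0.168, 0.1342]
tcp_rot: [[-0.235, 0.972, -0.003], [0.972, 0.235, -0.001], [-0.0, -0.003, -1.0]]
ft_force: [-18.7, -8.9, 22.6]
grip_width: 0.152
grip_force: 49.8
```

Emit:
{"fn": "step_arm", "kwargs": {"deltas": [[0,-0.2,0,0],[0,0,0,6.6],[0,0,0,6.6],[0,0,0,6.6],[0,0,0,6.6],[0,0,0,6.6],[0,0,0,6.6],[0,0,0,6.6],[0,0,0,6.6],[0,0,0,6.6],[0,0,0,0],[0,0,0,0]]}}

```text
time: 16.35
eef_pos: [0.5568, -0.1688, 0.1343]
tcp_rot: [[0.718, 0.696, 0.005], [0.696, -0.718, -0.002], [0.002, 0.005, -1.0]]
ft_force: [7.2, -5.0, -0.4]
grip_width: 0.154
grip_force: 48.9
```

```bash
python3 - <<'E'
from h import *
s=sensors.state();r=np.array(s["tcp_rot"]);print(s["ft_force"],s["ft_torque"],"switch deg",13.5-np.degrees(np.arctan2(r[1,1],r[0,1])))
E
```

```text
[ 7.23203599 -5.02495753 -0.42282371] [-1.0140549  -0.91808517 -0.12998637] switch deg 59.372386119019964
```

Turned to about 60°. I'll release, rise and check.

Emit:
{"fn": "step_arm", "kwargs": {"deltas": [[0,0,0,2],[0,0,0,0],[0,0,0,0]]}}

```text
time: 16.6
eef_pos: [0.5568, -0.1688, 0.1344]
tcp_rot: [[0.74, 0.672, 0.005], [0.672, -0.74, -0.002], [0.002, 0.005, -1.0]]
ft_force: [7.3, -4.4, -1.3]
grip_width: 0.154
grip_force: 51.1
```

Emit:
{"fn": "step_arm", "kwargs": {"deltas": [[0,0,0,0],[0,0,0,0],[0,0,0,0],[0,0,0,0],[0,0,-1,0],[0,0,-3,0],[0,0,-4,0],[0,0,-4,0],[0,0,-4,0],[0,0,-4,0],[0,0,0,0],[0,0,0,0]], "gripper": 0}}

```text
time: 17.6
eef_pos: [0.5554, -0.1681, 0.3361]
tcp_rot: [[0.741, 0.671, 0.005], [0.671, -0.741, -0.002], [0.002, 0.005, -1.0]]
ft_force: [0.5, -0.2, -0.8]
grip_width: 0.5
grip_force: 0.0
```

```bash
python3 - <<'E'
from h import *
f,K,R,t=cam("wrist"); g=cam("scene")[0]
i=np.hstack([cv2.resize(f[:,:,::-1],(400,300)),cv2.resize(g[145:280,165:345,::-1],(400,300),interpolation=cv2.INTER_CUBIC)])
cv2.imwrite("pics/end.png",np.clip(i*1.5,0,255).astype(np.uint8))
E
```

```text
(no output)
```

View pics/end.png

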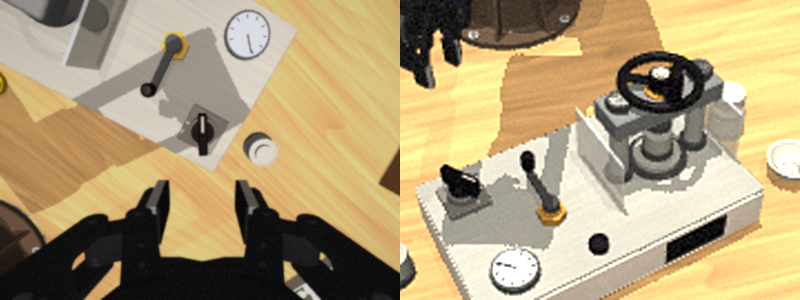

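The final picture shows the switch bar turned at (203,132), the lever shut, the screw foot down on the die and everything else in place.

```bash
python3 -c "
from plant import arm
print(arm.sign_off())"
```

```text
the job is handed in; nothing more can be done
None
```

The job is handed in at about 18 s of the 61 s allowed: I wound the handwheel to its dead stop on the die, swung the lever shut, then turned the pump switch on. The final pictures show all three in position and nothing shifted, but hand-in returned no verdict.

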